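Hand control back on its sloped rest and turned off

TASK

Stirring is finished. Pick up the stirrer's hand control, lay it gently back on its sloped desk rest (knob facing out, knob end up, lower end down on the lip between the side cheeks, back flat on the slope) and let go of it. Only then turn its knob fully anticlockwise to the end stop, off, regrasping the knob as often as needed, and leave the control seated in the rest; do not disturb the other things on the bench.

Things in the scene. Friction and masses are not known exactly. Their poses are not given: they have to be found in the camera images.
- control_center (a point): Middle of the hand control: a grey plastic box 120 mm long x 54 mm wide x 34 mm thick, lying loose on its back on the bench, a black pointer knob and a small dark display on its face. x runs along its length towards the upper (knob) end, y across its width, z out of its face. Take it across the 54 mm width.
- control_foot (a point): On the control: middle of the lower edge of its back, where the lower end face meets the back; 60 mm from the middle in -x and 17 mm in -z. Axes as control_center. It comes to the point rest_seat when the control is seated.
- knob_grip (a point): Grip point of the control's knob, on its axis, 18 mm above the face, 24 mm from the box's middle towards the upper end. Round skirt 39 mm across, 4 mm high, with a grip bar 36 mm long x 12 mm thick, its top 28 mm above the face. Turns with the knob: x along the bar to the end with the white pointer line, y across the bar (the 12 mm to pinch), z out of the face along the axis.
- knob (a joint): Knob angle, rad: 0 is the hard anticlockwise end stop (off; seen looking at the face), growing clockwise to 4.71 at the other stop. Starts between 1.9 and 2.9, stays where it is left; dry friction about 0.06 N m, no spring. At the off stop the pointer points 135 degrees anticlockwise from the control's upper end.
- rest_seat (a point): Seat of the sloped aluminium desk rest: middle of the inside corner between slope and lip, 30 mm above the bench. The slope is 38 degrees from level and rises towards the left (world +y), turned by up to 25 degrees. x runs straight up the slope, y across it, z square out of it. The control's lower end stands on the lip, its back lies on the slope.
- control: The hand control as a body, 0.2 to 0.4 kg; origin in the middle of its back (17 mm below control_center), axes as control_center. On the bench it would turn along with its knob; the rest's cheeks hold it.
- rest: The desk rest, fixed. Origin on the bench under its middle, x level, the way the slope rises. Lip 14 mm proud of the slope; side cheeks 19 mm proud, running 42 mm up from the lip, 58 mm apart inside (2 mm play each side), their flared tops 29 mm proud, 78 mm over the outside. Above them the slope plate is only 40 mm wide, so fingers pass beside it, and ends 108 mm up. Foot 125 x 76 mm.
- vial: Bystander: white screw-cap vial, 27 mm across, 58 mm tall, standing loose in the middle of the bench.
- marker: Bystander: marker pen, 132 mm long, 15 mm thick, lying loose in the middle of the bench.
- petri: Bystander: petri dish, 62 mm across, 14 mm high, loose, on the right.
- spatula: Bystander: steel spatula, 180 mm long, lying loose near the right front.
- beaker: Bystander: small beaker, 56 mm tall, loose, at the right back.
Mind the look-alikes: they are no part of the job. What is shaped like the rest but orange is not meant.

How it is judged:
By the outcome, as a careful person would: the job done as asked, in the order asked, and still so for the second after the job is handed in, with the robot touching nothing.
It also fails if it takes over 72 s, if anything falls off the work surface, if the arm or the gripper's body presses on something with over 40 N, if the wrist force passes 120 N, or if a joint passes its speed limit or range.

ROBOT

A 6-joint arm with a two-finger parallel gripper is mounted at the origin on a cart in front of the work surface, level with it; the furniture and walls round the work are solid. World frame = base frame: x ahead of the robot, y to its left, z up, the work surface at z = 0. Lengths are in mm, angles in rad, forces in N, time in s.
With the tool pointing down it reaches from about 275 to 1000 mm from the base axis. Payload 8.4 kg.
Tool frame: the origin (TCP) lies midway between the tips of the shut fingers; the grasp point (between the pads) lies 19 mm behind it; z points along the fingers, y is the direction in which the jaws open and shut (so a half turn about z gives the same grasp; the last joint's range is limited). The gripper opens to 85 mm and grips with 20 to 120 N. Pads are 22 mm wide; open, the fingers measure 114 mm over their backs; the gripper's body (76 mm by 85 mm) begins 54 mm behind the grasp point. The pads swing forward as they close: fully open they stand 13 mm farther back than shut.
Start: joints at [-1.235, 0.353, 1.633, -0, 1.155, -0.002], TCP at [207.131, -589.682, 231.281] pointing down, gripper open.
Joint ranges: [-2.63, 2.63], [-0.92, 2.1], [0.06, 2.66], [-1.3, 4.44], [0, 2.69], [-3.02, 3.02]. Speed limits (rad/s): [2.22, 2.22, 2.79, 3.14, 3.14, 3.14].

INTERFACE

Orientations are given as [roll, pitch, yaw] about the fixed x, y, z axes, in that order (R = Rz(yaw) Ry(pitch) Rx(roll)).
In Python, from rig import * gives the robot as it stands.
- The arm moves only by the tool play_rows, never from a script. Its argument "moves" is a list of rows, each a list of 3 entries, a list of its own where there are three numbers: the shift along the tool's x, y, z in m, then the turn, a rotation vector about the tool's x, y, z in rad, then the opening in per cent of the stroke, from 0 (shut) to 100 (fully open). In form: [[[x, y, z], [rx, ry, rz], fingers], ...]. A call has 1 to 20 rows; each row shifts and turns the commanded pose from where the row before left it, along the tool's axes as they then stand; what a row does not reach is not made up. A row lasts 1/10 s, in which the tool goes at most 50 mm and 8.59 degrees, less where a joint would pass 70% of its speed; a pose out of reach is approached as far as the arm can. A call is refused whole if a number of a shift passes 0.05 or a number of a turn 0.15, either way. A call with a gripper value outside its range is refused whole. The fingers move at their own pace and stop on an object; "squeeze" is the grip in N (left out, the last holds). Time passes only in rows, so rows that do not move let the fingers close. It gives the time, the measured TCP pose, the force and the opening at its end, in the units of the state.
- sense(): the state, without advancing time (a new reading comes with each control period).
- grab_frame(name): name is "side" or "top"; returns a dict with "pixels" (420x560x3 uint8, red, green, blue), "intrinsics" (3x3 intrinsics, pixels), "distortion" ([k1, k2, p1, p2, k3] as OpenCV has them; the pictures are not rectified), "R" (3x3) and "t" (3): a world point X has camera coordinates R X + t. Camera axes: x right, y down, z forward; pixel columns grow to the right and rows downward; lengths in mm; the calibration is good to about 2 mm. A picture is of the moment at which its call begins. There is no depth.
- sign_off(): hands the job in, once; it reports no verdict.
The state is a dict: "clock": time; "qpos": joint angles; "qvel": joint speeds; "joint_efforts": joint torques, N m; "eef_pos": TCP position; "tcp_rot": TCP orientation; "contact_force": force on the tool from outside, world axes, zero at the start; "wrist_torque": the same for the moment, N m; "opening": opening from 0.0 (shut) to 1.0 (fully open).
Only numpy, scipy, OpenCV 4.12 (cv2) and the standard library are available. Lean on these libraries where they do the work, as an engineer would, in place of code of your own. Each camera call takes 0.05 s, during which the arm holds its last target. There are 200 camera calls.

## Working session

There is one attempt and no reset: what is moved stays moved. The work goes in short steps, Python scripts to look and compute and a tool call to move; the robot and the scene stay as the last step left them, time stands still between calls to the robot, and variables do not carry over. Pictures are saved under pics/ and viewed, about 8 in all and at most 12, crops included, and the job is handed in when it is done.

Besides the shell and the picture viewer there is one more tool, called after "Call:" in YAML: its name, and indented under it one key for each argument. play_rows: Moves the arm, as the interface text tells. Its arguments: {"type":"object","properties":{"moves":{"type":"array"},"squeeze":{"type":"number"}},"required":["moves"]}

```bash
ls; mkdir -p pics; python3 - <<'E'
from rig import *
import cv2,numpy as np
for n in("side","top"):
    f=grab_frame(n); cv2.imwrite(f"pics/{n}0.png",f["pixels"][:,:,::-1])
    print(n,f["intrinsics"],f["distortion"],f["R"],f["t"], "cam",-np.array(f["R"]).T@f["t"])
print(sense())
E
```

```text
pics
side [[501.83920537   0.         285.83832969]
 [  0.         501.83920537 208.56620936]
 [  0.           0.           1.        ]] [0.0048797 0.        0.        0.        0.       ] [[ 0.93951653 -0.34227894 -0.01240188]
 [-0.23085251 -0.60608432 -0.76116287]
 [ 0.25301343  0.71798811 -0.64844219]] [-518.86781886  101.84458307 1041.89421337] cam [ 247.38273926 -863.93878017  746.69354412]
top [[495.66873819   0.         278.5325943 ]
 [  0.         495.66873819 205.43251003]
 [  0.           0.           1.        ]] [-0.15097932  0.          0.          0.          0.        ] [[-0.02406383 -0.99948753 -0.02110955]
 [-0.9889559   0.02688858 -0.14575059]
 [ 0.14624351  0.0173691  -0.98909613]] [ -66.49195969  541.38856317 1129.41471778] cam [ 368.63979275 -100.63196908 1194.60381372]
{'clock': 0.1, 'qpos': array([-1.23541189e+00,  3.53594632e-01,  1.63405147e+00, -8.02627507e-06,
        1.15521320e+00, -2.40873342e-03]), 'qvel': array([-0.00107995, -0.00089782, -0.00128165,  0.00046119, -0.00136053,
       -0.00017014]), 'joint_efforts': array([-1.33111989e-03, -6.06360555e+01, -3.42823148e+01, -1.56666863e-05,
        3.96583375e-03,  3.54987992e-05]), 'eef_pos': array([ 206.98021042, -589.2786599 ,  230.63047431]), 'tcp_rot': array([-3.14032599e+00,  4.28793863e-06,  3.37796414e-01]), 'contact_force': array([-0.24350254,  0.02622127, -0.05828211]), 'wrist_torque': array([0.04953163, 0.01065779, 0.00877178]), 'opening': 0.99923534732977}
```

View pics/side0.png

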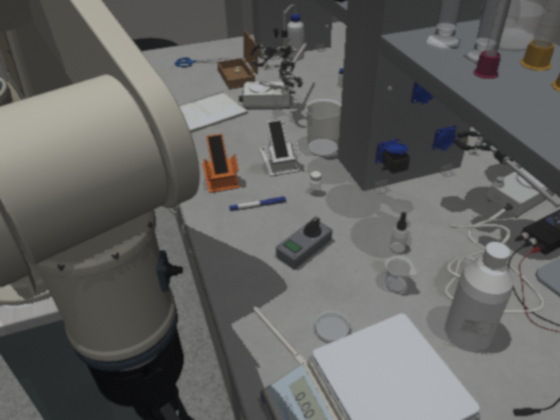

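View pics/top0.png

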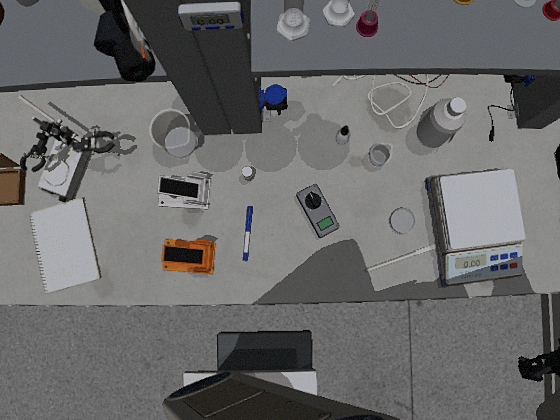

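Candidates: the rest is the aluminium one at top (184,189) / side (280,150). The orange look-alike is at top (188,255) / side (220,165), so not meant. The only control is at top (317,210) / side (305,242). I'll check these in close crops.

```bash
cat > h.py <<'E'
from rig import *
import cv2,numpy as np
from scipy.spatial.transform import Rotation as Ro
def grab(n,save=None):
    f=grab_frame(n); f={k:(np.array(v) if k!="pixels" else v) for k,v in f.items()}
    return f
def proj(f,X):
    r,_=cv2.Rodrigues(f["R"]); p,_=cv2.projectPoints(np.array(X,float).reshape(-1,3),r,f["t"],f["intrinsics"],f["distortion"]); return p.reshape(-1,2)
def ray(f,uv):
    p=cv2.undistortPoints(np.array(uv,float).reshape(-1,1,2),f["intrinsics"],f["distortion"]).reshape(-1,2)
    d=np.c_[p,np.ones(len(p))]@f["R"]; return -f["R"].T@f["t"],d
def onz(f,uv,z):
    c,d=ray(f,uv); z=np.broadcast_to(z,len(d)); return c+d*((z-c[2])/d[:,2])[:,None]
def crop(f,u,v,w,h,W,H):
    c=f["pixels"][v:v+h,u:u+w,::-1]; c=cv2.resize(c,(W,H),interpolation=cv2.INTER_CUBIC)
    s=W/w
    for k in range(0,w,10): cv2.putText(c,str(u+k),(int(k*s),8),0,.3,(0,0,255),1);cv2.line(c,(int(k*s),10),(int(k*s),14),(0,0,255),1)
    for k in range(10,h,10): cv2.putText(c,str(v+k),(0,int(k*s)+3),0,.3,(0,0,255),1)
    return c
E
python3 - <<'E'
from h import *
t=grab("top");s=grab("side")
im=np.vstack([np.hstack([crop(t,280,175,72,72,400,300*4//3)[:300*4//3],crop(s,268,208,72,72,400,400)])])
cv2.imwrite("pics/c1.png",im)
im=np.hstack([crop(t,150,155,72,72,400,400),crop(s,244,113,72,72,400,400)])
cv2.imwrite("pics/c2.png",im)
print(onz(t,[[184,189],[317,210],[248,173],[247,230],[188,255],[176,135],[230,130]],0).round())
E
```

```text
[[ 593.  153.    0.]
 [ 532. -173.    0.]
 [ 628.   -6.    0.]
 [ 487.   -2.    0.]
 [ 430.  143.    0.]
 [ 732.  175.    0.]
 [ 740.   38.    0.]]
```

View pics/c1.png

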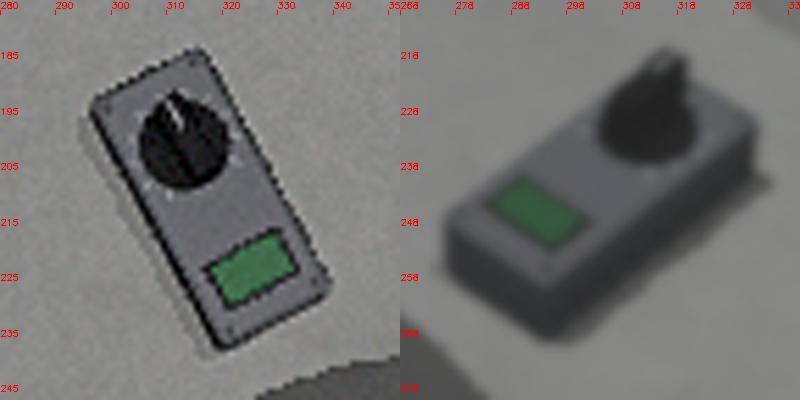

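View pics/c2.png

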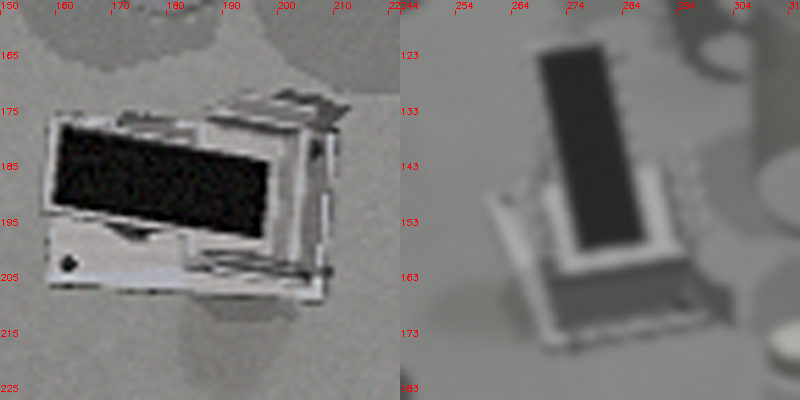

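```bash
cat > est.py <<'E'
from h import *
from scipy.optimize import least_squares
t=grab("top");s=grab("side"); S=400/72
T=lambda p,u,v:(np.array(p,float)+.5)/S-.5+[u,v]
ct=T([[97,102],[203,50],[330,290],[220,346]],280,175)
cs=T([[47,228],[146,283],[357,125],[47,280],[150,340],[355,180]],268,208)
# box frame corners (x,y,z above back)
def B(p,l):
    x,y,a=p; R=Ro.from_euler("z",a).as_matrix(); return (R@np.array(l,float).T).T+[x,y,0]
lt=[[60,27,34],[60,-27,34],[-60,-27,34],[-60,27,34]]
ls=[[-60,27,34],[-60,-27,34],[60,-27,34],[-60,27,0],[-60,-27,0],[60,-27,0]]
F=lambda p:np.r_[(proj(t,B(p,lt))-ct).ravel(),(proj(s,B(p,ls))-cs).ravel()]
r=least_squares(F,[532,-173,.5],x_scale=[10,10,.1],loss="soft_l1"); print("control",r.x.round(3),"res",F(r.x).round(1))
p=r.x
# knob pointer in top (bar top z=34+28)
k=onz(t,T([[172,93],[180,128],[183,142]],280,175),62); print("knob pts",k.round(1), "axis exp",B(p,[[24,0,62]]).round(1))
# rest pad triangulation
pt=T([[62,125],[270,162],[263,240],[53,202]],150,155)
ps=T([[202,48],[245,238],[180,248],[140,57]],244,113)
X=[]
for a,b in zip(pt,ps):
    g=least_squares(lambda q:np.r_[(proj(t,q)-a).ravel(),(proj(s,q)-b).ravel()],[593,153,50]); X.append(g.x); print("pad",g.x.round(1),g.fun.round(1))
X=np.array(X); up=(X[0]+X[3]-X[1]-X[2])/2; print("up",up.round(1),np.linalg.norm(up),"slope",np.degrees(np.arctan2(up[2],np.hypot(*up[:2]))),"yaw",np.degrees(np.arctan2(up[1],up[0])),"width",np.linalg.norm(X[0]-X[3]),np.linalg.norm(X[1]-X[2]))
# foot corners (z~0..6)
print("foot top",onz(t,T([[48,288],[322,302],[48,282]],150,155),[0,0,5]).round(1),"foot side",onz(s,T([[148,348],[300,322],[90,197]],244,113),0).round(1))
E
python3 est.py
```

```text
control [ 5.28878e+02 -1.73150e+02  4.67000e-01] res [-1.2 -0.5 -0.4 -1.7  1.3 -0.8  1.  -0.  -2.1 -2.5 -0.2  0.8  0.7 -1.5
 -1.6 -0.  -0.8  2.4  0.3  0.4]
knob pts [[ 567.1 -155.8   62. ]
 [ 552.2 -158.6   62. ]
 [ 546.3 -159.6   62. ]] axis exp [[ 550.3 -162.4   62. ]]
pad [605.7 188.4  90.7] [ 0.  -0.2 -0.2  0. ]
pad [597.6 110.6  38. ] [ 0.  -0.1 -0.1  0. ]
pad [565.5 113.1  38.5] [ 0.2 -0.9 -1.   0.2]
pad [574.9 191.5  90.5] [ 0.2 -0.9 -0.9  0.2]
up [ 8.7 78.1 52.3] 94.42419347038165 slope 33.66443635965203 yaw 83.62199693972195 width 30.91357225980729 32.21837949051159
foot top [[550.9 217.6   0. ]
 [541.3  94.4   0. ]
 [552.8 216.3   5. ]] foot side [[546.2  97.    0. ]
 [616.9  91.    0. ]
 [559.1 222.3   0. ]]
```

```bash
cat >> est.py <<'E'
print('---')
c,sn=np.cos(np.radians(38)),np.sin(np.radians(38))
def RS(p): # seat rotation: x up slope,y across,z out ; yaw a
    return (Ro.from_euler("z",p[2])*Ro.from_euler("y",-np.radians(38))).as_matrix()
def L(p,l): return (RS(p)@np.array(l,float).T).T+[p[0],p[1],30]
def pad(q): 
    s0,s1,w=q[3:6]; return L(q,[[s1,-w,0],[s0,-w,0],[s0,w,0],[s1,w,0]])
def foot(q): # front edge offset d from seat (level)
    R=Ro.from_euler("z",q[2]).as_matrix(); f=q[6]
    return (R@np.array([[f+125,38,0],[f,38,0],[f,-38,0]],float).T).T+[q[0],q[1],0]
ft=T([[48,288],[322,302]],150,155); fs=T([[90,197],[148,348],[300,322]],244,113)
def G(q): return np.r_[(proj(t,pad(q))-pt).ravel(),(proj(s,pad(q))-ps).ravel(),(proj(t,foot(q)[:2])-ft).ravel(),(proj(s,foot(q))-fs).ravel()]
g=least_squares(G,[582,107,1.48,12,98,16,-12],x_scale=[10,10,.1,10,10,5,5],loss="soft_l1"); q=g.x
print("rest",q.round(3),G(q).round(1))
def draw(f,u,v,lines):
    k=8; im=crop(f,u,v,72,54,400,300)
    for a,b in lines:
        P=(proj(f,[a,b])-[u,v]+.5)*S-.5; cv2.line(im,*[tuple(int(round(z)) for z in r) for r in P],(0,255,255),1)
    return im
def loop(P): return list(zip(P,np.roll(P,-1,0)))
bx=loop(B(p,[[60,27,34],[60,-27,34],[-60,-27,34],[-60,27,34]]))+loop(B(p,[[60,27,0],[60,-27,0],[-60,-27,0],[-60,27,0]]))
th=np.linspace(0,6.28,20); bx+=loop(B(p,np.c_[24+19.5*np.cos(th),19.5*np.sin(th),0*th+36]))
R2=Ro.from_euler("z",q[2]).as_matrix()
rs=loop(pad(q))+loop(L(q,[[108,20,0],[108,-20,0],[0,-20,0],[0,20,0]]))+loop(L(q,[[0,29,14],[0,-29,14],[0,-29,0],[0,29,0]]))+loop((R2@np.array([[q[6]+125,38,0],[q[6],38,0],[q[6],-38,0],[q[6]+125,-38,0]]).T).T+[q[0],q[1],0])
im=np.vstack([np.hstack([draw(t,280,182,bx),draw(s,268,216,bx)]),np.hstack([draw(t,150,162,rs),draw(s,244,122,rs)])])
cv2.imwrite("pics/ov.png",im)
E
python3 est.py | sed -n '/---/,$p'
```

```text
---
rest [581.948 107.046   1.481   8.463 103.109  15.784 -15.647] [ 0.5 -0.1 -0.5 -0.2 -0.4 -1.2  0.7 -0.5 -0.3 -0.5 -0.1  0.5 -0.7  0.7
 -1.3 -0.4 -0.7 -1.2 -0.2 -0.6 -1.5  1.  -1.1  0.8  1.   0.5]
```

View pics/ov.png

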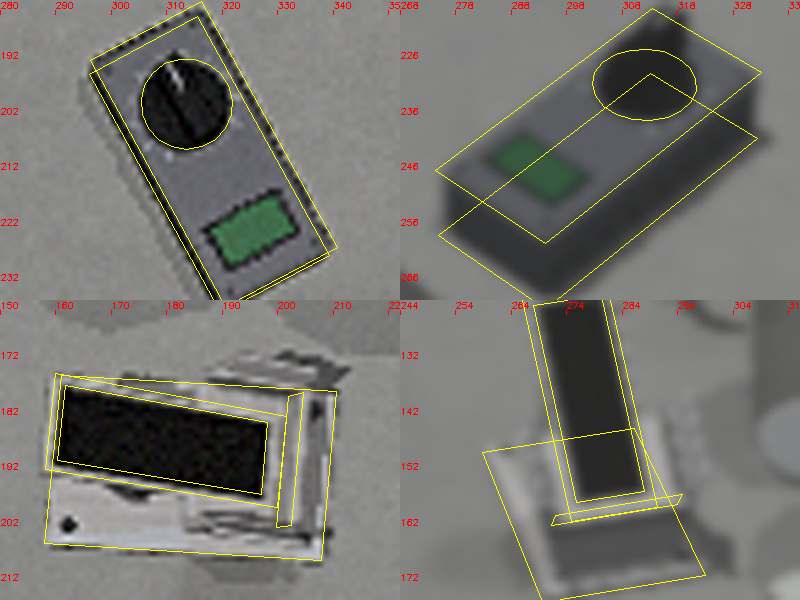

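The rest is fitted (seat ≈ (582,107,30), yaw ≈ 85°). The control is at ≈ (529,-173), yaw ≈ 27°, with the knob pointer about 8° clockwise of the upper end (≈ 2.5 rad). Next I'll compute the moves.

```bash
cat > go.py <<'E'
from h import *
import sys
SEAT=np.array([582,107,30.]);YAW=1.481
RSEAT=(Ro.from_euler("z",YAW)*Ro.from_euler("y",-np.radians(38))).as_matrix()
FLIP=np.diag([1,-1,-1.])
def cur():
    s=sense(); return np.array(s["eef_pos"]),Ro.from_euler("xyz",s["tcp_rot"]).as_matrix(),s
def seatR(phi=0): return RSEAT@Ro.from_euler("z",phi).as_matrix()@FLIP
def seatP(x,y,z): return SEAT+RSEAT@[x,y,z]
def delta(P,R=None):
    p,r,s=cur(); print("shift mm",(r.T@(np.array(P)-p)).round(1))
    if R is not None: print("rot",Ro.from_matrix(r.T@R).as_rotvec().round(3))
    if R is not None: print("shift in target frame",(R.T@(np.array(P)-p)).round(1))
def wrist(R,q1,q23): return Ro.from_matrix((Ro.from_euler("z",q1)*Ro.from_euler("y",q23)).inv().as_matrix()@R).as_euler("ZYZ")-[0,0,np.pi/2]
E
python3 - <<'E'
from go import *
a=.467
P=np.array([529,-173,0])+4*np.array([np.cos(a),np.sin(a),0])
delta([*P[:2],150],(Ro.from_euler("z",a)*Ro.from_euler("x",np.pi)).as_matrix())
for q1 in(.05,.25):
  for q23 in (1.7,2.0,2.2): print(q1,q23,wrist(seatR(),q1,q23).round(2))
print("place TCP",seatP(64,0,3), "pre",seatP(64+8,0,60))
E
```

```text
shift mm [ 445.7 -286.9   81.2]
rot [-0.     0.    -0.129]
shift in target frame [ 479.  -227.1   81.2]
0.05 1.7 [0.67 1.38 0.03]
0.05 2.0 [ 0.73  1.15 -0.17]
0.05 2.2 [ 0.8   1.01 -0.33]
0.25 1.7 [0.66 1.26 0.19]
0.25 2.0 [ 0.74  1.03 -0.02]
0.25 2.2 [ 0.84  0.89 -0.19]
place TCP [586.35695692 155.38995289  71.76636668] pre [583.77531749 126.71732364 121.60827144]
```

Call:
play_rows:
  moves:
    - [[0,0,0],[0,0,-0.129],100]
    - [[0.037,-0.0175,0.006],[0,0,0],100]
    - [[0.037,-0.0175,0.006],[0,0,0],100]
    - [[0.037,-0.0175,0.006],[0,0,0],100]
    - [[0.037,-0.0175,0.006],[0,0,0],100]
    - [[0.037,-0.0175,0.006],[0,0,0],100]
    - [[0.037,-0.0175,0.006],[0,0,0],100]
    - [[0.037,-0.0175,0.006],[0,0,0],100]
    - [[0.037,-0.0175,0.006],[0,0,0],100]
    - [[0.037,-0.0175,0.006],[0,0,0],100]
    - [[0.037,-0.0175,0.006],[0,0,0],100]
    - [[0.037,-0.0175,0.006],[0,0,0],100]
    - [[0.037,-0.0175,0.006],[0,0,0],100]
    - [[0.035,-0.017,0.006],[0,0,0],100]
    - [[0,0,0],[0,0,0],100]
    - [[0,0,0],[0,0,0],100]

```text
clock: 2.0
eef_pos: [532.9, -170.7, 153.1]
tcp_rot: [-3.141, 0.001, 0.469]
contact_force: [0.4, -0.0, 0.8]
opening: 1.002
```

Call:
play_rows:
  moves:
    - [[0,0,0.03],[0,0,0],100]
    - [[0,0,0.03],[0,0,0],100]
    - [[0,0,0.03],[0,0,0],100]
    - [[0,0,0.025],[0,0,0],100]
    - [[0,0,0.02],[0,0,0],100]
    - [[0,0,0.01],[0,0,0],100]
    - [[0,0,0.007],[0,0,0],100]
    - [[0,0,0],[0,0,0],100]
    - [[0,0,0],[0,0,0],100]
  squeeze: 30

```text
clock: 2.9
eef_pos: [533.2, -171.8, 2.1]
tcp_rot: [3.141, -0.001, 0.466]
contact_force: [-0.1, -0.5, -0.1]
opening: 0.999
```

```bash
python3 - <<'E'
from go import *
t=grab("top");s=grab("side")
cv2.imwrite("pics/g1.png",np.hstack([crop(t,270,165,90,90,400,400),crop(s,250,180,90,90,400,400)])); print(sense()["eef_pos"],sense()["contact_force"])
E
```

```text
[ 533.37274427 -171.70109724    2.24763514] [-0.22013627 -0.28302819  0.10046726]
```

View pics/g1.png

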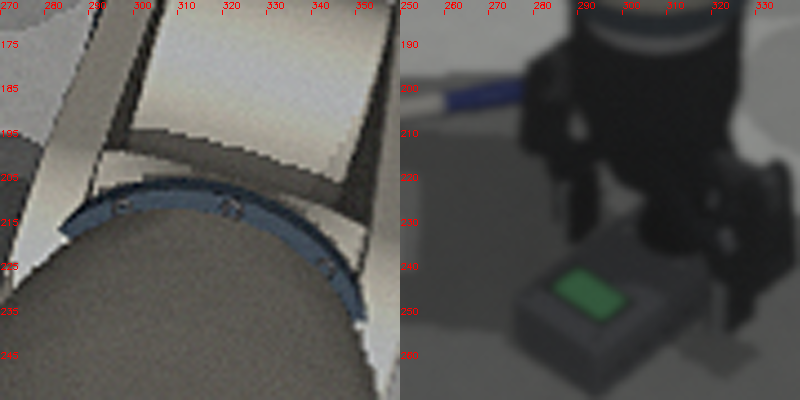

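The side crop shows the open jaws straddling the control, with the display at (293,246) in front of them. The top view is blocked by the arm. I'll close now.

Call:
play_rows:
  moves:
    - [[0,0,0],[0,0,0],85]
    - [[0,0,0],[0,0,0],75]
    - [[0,0,0],[0,0,0],68]
    - [[0,0,0],[0,0,0],60]
    - [[0,0,0],[0,0,0],50]
    - [[0,0,0],[0,0,0],40]
    - [[0,0,0],[0,0,0],40]
    - [[0,0,0],[0,0,0],40]
    - [[0,0,0],[0,0,0],40]
    - [[0,0,0],[0,0,0],40]
  squeeze: 35

```text
clock: 4.0
eef_pos: [532.9, -171.4, 1.6]
tcp_rot: [3.142, -0.0, 0.467]
contact_force: [-1.7, 2.1, 5.7]
opening: 0.625
```

Call:
play_rows:
  moves:
    - [[0,0,-0.005],[0,0,0],40]
    - [[0,0,-0.01],[0,0,0],40]
    - [[0,0,-0.02],[0,0,0],40]
    - [[0,0,-0.03],[0,0,0],40]
    - [[0,0,-0.03],[0,0,0],40]
    - [[0,0,-0.03],[0,0,0],40]
    - [[0,0,-0.03],[0,0,0],40]
    - [[0,0,-0.03],[0,0,0],40]
    - [[0,0,-0.015],[0,0,0],40]
    - [[0,0,0],[0,0,0],40]
    - [[0,0,0],[0,0,0],40]

```text
clock: 5.1
eef_pos: [532.3, -171.3, 201.1]
tcp_rot: [-3.142, 0.0, 0.467]
contact_force: [0.1, -0.1, -4.2]
opening: 0.625
```

```bash
python3 - <<'E'
from go import *
print(sense()["opening"],sense()["contact_force"],sense()["wrist_torque"],sense()["tcp_rot"])
P=seatP(64+12,0,100); print(P); delta(P,seatR())
E
```

```text
0.6254921960675853 [ 0.05113796 -0.09248837 -4.19387126] [0.01457477 0.00741307 0.0348318 ] [-3.14158235e+00  6.12461931e-05  4.66791948e-01]
[581.84958424 105.32942767 155.59134749]
shift mm [ 168.7 -224.7   45.5]
rot [ 0.336  0.605 -0.975]
shift in target frame [192.6  24.5 208.3]
```

Call:
play_rows:
  moves:
    - [[0,0,0],[0.0336,0.0605,-0.0975],40]
    - [[0,0,0],[0.0336,0.0605,-0.0975],40]
    - [[0,0,0],[0.0336,0.0605,-0.0975],40]
    - [[0,0,0],[0.0336,0.0605,-0.0975],40]
    - [[0,0,0],[0.0336,0.0605,-0.0975],40]
    - [[0,0,0],[0.0336,0.0605,-0.0975],40]
    - [[0,0,0],[0.0336,0.0605,-0.0975],40]
    - [[0,0,0],[0.0336,0.0605,-0.0975],40]
    - [[0,0,0],[0.0336,0.0605,-0.0975],40]
    - [[0,0,0],[0.0336,0.0605,-0.0975],40]
    - [[0,0,0],[0,0,0],40]
    - [[0,0,0],[0,0,0],40]

```text
clock: 6.3
eef_pos: [532.2, -171.4, 199.7]
tcp_rot: [-3.137, -0.663, 1.475]
contact_force: [-0.2, 0.8, -2.4]
opening: 0.627
```

```bash
python3 - <<'E'
from go import *
print(sense()["qpos"].round(2),sense()["opening"])
P=seatP(64+12,0,100); delta(P,seatR())
E
```

```text
[-0.64  0.48  1.69  0.56  1.39 -0.77] 0.6266704600043745
shift mm [193.7  23.8 207.1]
rot [-0.001  0.    -0.005]
shift in target frame [193.5  24.6 207.2]
```

Call:
play_rows:
  moves:
    - [[0.0193,0.0025,0.0207],[0,0,-0.005],40]
    - [[0.0193,0.0025,0.0207],[0,0,0],40]
    - [[0.0193,0.0025,0.0207],[0,0,0],40]
    - [[0.0193,0.0025,0.0207],[0,0,0],40]
    - [[0.0193,0.0025,0.0207],[0,0,0],40]
    - [[0.0193,0.0025,0.0207],[0,0,0],40]
    - [[0.0193,0.0025,0.0207],[0,0,0],40]
    - [[0.0193,0.0025,0.0207],[0,0,0],40]
    - [[0.0193,0.0025,0.0207],[0,0,0],40]
    - [[0.0193,0.0025,0.0207],[0,0,0],40]
    - [[0,0,0],[0,0,0],40]
    - [[0,0,0],[0,0,0],40]

```text
clock: 7.5
eef_pos: [581.3, 105.7, 157.2]
tcp_rot: [3.138, -0.662, 1.487]
contact_force: [-0.3, 0.2, -3.1]
opening: 0.627
```

```bash
cat > look.py <<'E'
from go import *
t=grab("top");s=grab("side")
p,r,st=cur(); print(p.round(1),st["qpos"].round(2),st["contact_force"].round(1),st["opening"])
delta(seatP(76,0,60),seatR())
k=sys.argv[1]
def dr(f,u,v,w):
    im=crop(f,u,v,w,w,400,400)
    S=400/w
    L=lambda P:[tuple(((proj(f,seatP(*a))[0]-[u,v]+.5)*S).astype(int)) for a in P]
    for Q,c in(([(108,20,0),(108,-20,0),(0,-20,0),(0,20,0)],(0,255,255)),):
        cv2.polylines(im,[np.array(L(Q))],True,c,1)
    return im
cv2.imwrite(f"pics/{k}.png",np.hstack([dr(t,140,140,90),dr(s,235,95,90)]))
E
python3 look.py h1
```

```text
[581.8 104.6 157.4] [-0.19  0.45  1.86  0.78  1.06 -0.58] [-0.4 -0.6 -1.9] 0.6223036545285503
shift mm [-0.5 -0.  41.9]
rot [0.001 0.    0.004]
shift in target frame [-0.5  0.  41.9]
```

View pics/h1.png

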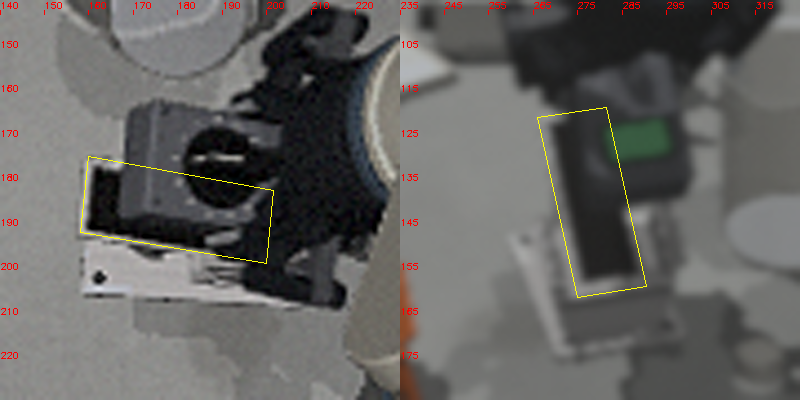

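```bash
cat > chk.py <<'E'
from go import *
t=grab("top");s=grab("side"); p,r,st=cur()
C=r@FLIP; back=p+r@[0,0,1.6]
W=lambda a:back+C@(np.array(a,float)-[4,0,0])
def ov(f,u,v,w):
    im=crop(f,u,v,w,w*3//4,800 if 0 else 400,300); S=400/w
    for z in(0,34):
        Q=[(60,27,z),(60,-27,z),(-60,-27,z),(-60,27,z)]
        cv2.polylines(im,[((proj(f,[W(a) for a in Q])-[u,v]+.5)*S).astype(int)],True,(0,255,255) if z else (255,255,0),1)
    th=np.linspace(0,6.28,24)
    cv2.polylines(im,[((proj(f,[W((24+19.5*np.cos(a),19.5*np.sin(a),36)) for a in th])-[u,v]+.5)*S).astype(int)],True,(0,255,255),1)
    for Q in([(108,20,0),(108,-20,0),(0,-20,0),(0,20,0)],[(0,29,14),(0,-29,14),(0,-29,0),(0,29,0)]):
        cv2.polylines(im,[((proj(f,[seatP(*a) for a in Q])-[u,v]+.5)*S).astype(int)],True,(0,0,255),1)
    return im
cv2.imwrite(f"pics/{sys.argv[1]}.png",cv2.resize(np.hstack([ov(t,150,150,80),ov(s,245,100,80)]),None,fx=1,fy=1))
E
python3 chk.py h2
```

```text
(no output)
```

View pics/h2.png

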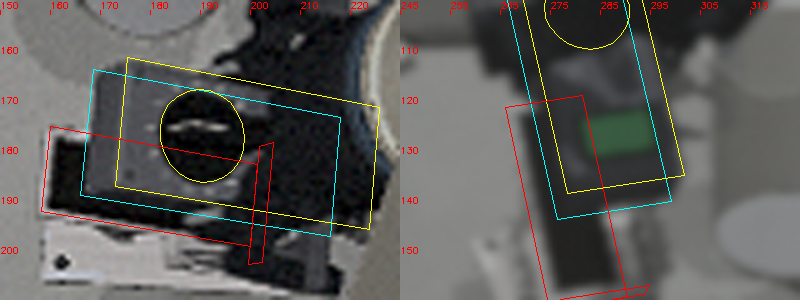

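Prediction (yellow) overlays the held control: the knob circle in the top view matches within ~1 px at (189,176). The grasp and calibration are consistent, so I'll lower it.

Call:
play_rows:
  moves:
    - [[0,0,0.02],[0,0,0.004],40]
    - [[0,0,0.02],[0,0,0],40]
    - [[0,0,0.015],[0,0,0],40]
    - [[0,0,0.01],[0,0,0],40]
    - [[0,0,0],[0,0,0],40]
    - [[0,0,0],[0,0,0],40]

```text
clock: 8.3
eef_pos: [585.7, 144.6, 106.1]
tcp_rot: [3.141, -0.664, 1.482]
contact_force: [-0.9, 0.2, -2.9]
opening: 0.625
```

```bash
cat > st.py <<'E'
from go import *
p,r,s=cur(); print("seat coords",(RSEAT.T@(p-SEAT)).round(1),"F in seat",(RSEAT.T@s["contact_force"]).round(1),"M tool",(r.T@s["wrist_torque"]).round(2),"open",round(s["opening"],3),"q",s["qpos"].round(2),"t",s["clock"])
print("rot to seat",Ro.from_matrix(r.T@seatR()).as_rotvec().round(3), "rel z deg", np.degrees(Ro.from_matrix(seatR().T@r).as_rotvec()).round(1))
E
python3 st.py
```

```text
seat coords [76.7 -0.4 36.7] F in seat [-1.7  0.9 -2.4] M tool [-0.   -0.51  0.01] open 0.625 q [-0.12  0.53  1.89  0.86  0.95 -0.62] t 8.3
rot to seat [ 0.    -0.     0.001] rel z deg [-0.  0. -0.]
```

Call:
play_rows:
  moves:
    - [[0,0,0.005],[0,0,0],40]
    - [[0,0,0.005],[0,0,0],40]
    - [[0,0,0.004],[0,0,0],40]
    - [[0,0,0.003],[0,0,0],40]
    - [[0,0,0],[0,0,0],40]
    - [[0,0,0],[0,0,0],40]

```text
clock: 8.9
eef_pos: [586.5, 155.3, 92.5]
tcp_rot: [3.141, -0.664, 1.482]
contact_force: [0.3, 0.0, -2.5]
opening: 0.628
```

```bash
python3 st.py
```

```text
seat coords [76.7 -0.1 19.4] F in seat [-1.5 -0.2 -2. ] M tool [-0.04 -0.58 -0.02] open 0.628 q [-0.1   0.55  1.89  0.88  0.93 -0.64] t 8.9
rot to seat [ 0.    -0.     0.001] rel z deg [-0.  0. -0.]
```

Call:
play_rows:
  moves:
    - [[0,0,0.003],[0,0,0],40]
    - [[0,0,0.003],[0,0,0],40]
    - [[0,0,0.002],[0,0,0],40]
    - [[0,0,0],[0,0,0],40]
    - [[0,0,0],[0,0,0],40]

```text
clock: 9.4
eef_pos: [586.9, 160.2, 86.2]
tcp_rot: [3.141, -0.664, 1.482]
contact_force: [-0.7, -0.3, -2.7]
opening: 0.626
```

```bash
python3 st.py
```

```text
seat coords [76.7 -0.1 11.4] F in seat [-2.   0.7 -1.9] M tool [-0.01 -0.59  0.02] open 0.626 q [-0.09  0.56  1.89  0.89  0.92 -0.64] t 9.4
rot to seat [ 0.    -0.     0.001] rel z deg [-0.  0. -0.]
```

Call:
play_rows:
  moves:
    - [[0,0,0.002],[0,0,0],40]
    - [[0,0,0.002],[0,0,0],40]
    - [[0,0,0.001],[0,0,0],40]
    - [[0,0,0],[0,0,0],40]
    - [[0,0,0],[0,0,0],40]

```text
clock: 9.9
eef_pos: [587.2, 163.2, 82.3]
tcp_rot: [3.141, -0.664, 1.482]
contact_force: [1.0, 0.0, -3.3]
opening: 0.631
```

```bash
python3 st.py
```

```text
seat coords [76.7 -0.1  6.5] F in seat [-1.9 -1.  -2.6] M tool [ 0.03 -0.56  0.02] open 0.631 q [-0.09  0.57  1.9   0.9   0.91 -0.65] t 9.9
rot to seat [ 0.    -0.     0.001] rel z deg [-0.  0. -0.]
```

Call:
play_rows:
  moves:
    - [[0,0,0.001],[0,0,0],40]
    - [[0,0,0.001],[0,0,0],40]
    - [[0,0,0],[0,0,0],40]

```text
clock: 10.2
eef_pos: [587.3, 164.5, 80.7]
tcp_rot: [3.141, -0.664, 1.482]
contact_force: [0.0, 0.2, -3.5]
opening: 0.626
```

```bash
python3 st.py
```

```text
seat coords [76.7 -0.1  4.4] F in seat [-2.   0.  -2.9] M tool [ 0.01 -0.58 -0.02] open 0.626 q [-0.08  0.57  1.9   0.9   0.91 -0.65] t 10.2
rot to seat [ 0.    -0.     0.001] rel z deg [-0.  0. -0.]
```

Call:
play_rows:
  moves:
    - [[-0.003,0,0],[0,0,0],40]
    - [[-0.003,0,0],[0,0,0],40]
    - [[-0.002,0,0],[0,0,0],40]
    - [[0,0,0],[0,0,0],40]

```text
clock: 10.6
eef_pos: [586.7, 157.8, 75.6]
tcp_rot: [3.141, -0.664, 1.481]
contact_force: [0.2, -0.1, -3.3]
opening: 0.627
```

```bash
python3 st.py
```

```text
seat coords [68.3 -0.1  4.5] F in seat [-2.1 -0.2 -2.6] M tool [-0.02 -0.61  0.06] open 0.627 q [-0.09  0.58  1.9   0.9   0.91 -0.67] t 10.6
rot to seat [ 0. -0.  0.] rel z deg [-0.  0. -0.]
```

Call:
play_rows:
  moves:
    - [[-0.0015,0,0.0005],[0,0,0],40]
    - [[-0.001,0,0.0005],[0,0,0],40]
    - [[0,0,0],[0,0,0],40]

```text
clock: 10.9
eef_pos: [586.5, 156.8, 73.4]
tcp_rot: [3.141, -0.664, 1.482]
contact_force: [-0.0, 0.2, -3.1]
opening: 0.627
```

```bash
python3 st.py
```

```text
seat coords [66.1 -0.1  3.4] F in seat [-1.7  0.  -2.5] M tool [-0.01 -0.55  0.  ] open 0.627 q [-0.1   0.58  1.9   0.9   0.9  -0.67] t 10.9
rot to seat [ 0. -0.  0.] rel z deg [-0.  0. -0.]
```

Call:
play_rows:
  moves:
    - [[-0.001,0,0.0005],[0,0,0],40]
    - [[-0.001,0,0.0005],[0,0,0],40]
    - [[0,0,0],[0,0,0],40]

```text
clock: 11.2
eef_pos: [586.6, 156.0, 71.6]
tcp_rot: [3.141, -0.664, 1.482]
contact_force: [-0.3, 2.3, -2.1]
opening: 0.624
```

```bash
python3 st.py
```

```text
seat coords [64.5 -0.2  2.5] F in seat [ 0.5  0.6 -3. ] M tool [-0.   -0.18 -0.03] open 0.624 q [-0.1   0.58  1.9   0.9   0.9  -0.68] t 11.2
rot to seat [ 0.    -0.001  0.001] rel z deg [-0.   0.1 -0. ]
```

Call:
play_rows:
  moves:
    - [[-0.001,0,0.0005],[0,0,0],40]
    - [[-0.001,0,0.0005],[0,0,0],40]
    - [[0,0,0],[0,0,0],40]

```text
clock: 11.5
eef_pos: [586.8, 156.4, 71.1]
tcp_rot: [3.141, -0.667, 1.483]
contact_force: [-0.9, 7.0, 8.1]
opening: 0.628
```

```bash
python3 st.py
```

```text
seat coords [64.4 -0.3  1.9] F in seat [10.4  1.6  2.2] M tool [0.26 1.29 0.  ] open 0.628 q [-0.1   0.59  1.9   0.91  0.9  -0.68] t 11.5
rot to seat [-0.    -0.004  0.001] rel z deg [ 0.   0.2 -0.1]
```

Call:
play_rows:
  moves:
    - [[0.001,0,0.0005],[0,0,0],40]
    - [[0,0,0.0005],[0,0,0],40]
    - [[0,0,0],[0,0,0],40]

```text
clock: 11.8
eef_pos: [586.9, 156.6, 70.9]
tcp_rot: [3.14, -0.666, 1.483]
contact_force: [-3.5, -2.3, 12.7]
opening: 0.626
```

```bash
python3 st.py
```

```text
seat coords [64.5 -0.4  1.6] F in seat [ 5.7  3.3 11.6] M tool [0.89 0.41 0.1 ] open 0.626 q [-0.1   0.59  1.9   0.91  0.9  -0.68] t 11.8
rot to seat [ 0.    -0.002  0.001] rel z deg [-0.   0.1 -0.1]
```

Call:
play_rows:
  moves:
    - [[0,0,0],[0,0,0],62]
    - [[0,0,0],[0,0,0],66]
    - [[0,0,0],[0,0,0],72]
    - [[0,0,0],[0,0,0],80]
    - [[0,0,0],[0,0,0],90]
    - [[0,0,0],[0,0,0],90]
    - [[0,0,0],[0,0,0],90]
    - [[0,0,-0.005],[0,0,0],90]
    - [[0,0,-0.015],[0,0,0],90]
    - [[0,0,-0.03],[0,0,0],90]
    - [[0,0,-0.03],[0,0,0],90]
    - [[0,0,-0.03],[0,0,0],90]
    - [[0,0,-0.03],[0,0,0],90]
    - [[0,0,0],[0,0,0],90]
    - [[0,0,0],[0,0,0],90]

```text
clock: 13.3
eef_pos: [579.1, 69.6, 180.5]
tcp_rot: [3.139, -0.663, 1.482]
contact_force: [0.5, 0.5, -0.4]
opening: 0.897
```

```bash
python3 st.py; cat > v.py <<'E'
from go import *
t=grab("top");s=grab("side")
def ov(f,u,v,w):
    im=crop(f,u,v,w,w,400,400); S=400/w
    for Q in [[(120,y,z),(120,-y,z),(0,-y,z),(0,y,z)] for y,z in((27,34),)]:
        cv2.polylines(im,[((proj(f,[seatP(*a) for a in Q])-[u,v]+.5)*S).astype(int)],True,(0,255,255),1)
    return im
cv2.imwrite(f"pics/{sys.argv[1]}.png",np.hstack([ov(t,140,145,80),ov(s,240,90,80)]))
E
python3 v.py p1
```

```text
seat coords [ 63.1  -0.5 141.7] F in seat [ 0.2 -0.4 -0.7] M tool [ 0.   -0.29  0.02] open 0.897 q [-0.25  0.42  1.84  0.74  1.13 -0.57] t 13.3
rot to seat [0.002 0.    0.001] rel z deg [-0.1 -0.  -0. ]
```

View pics/p1.png

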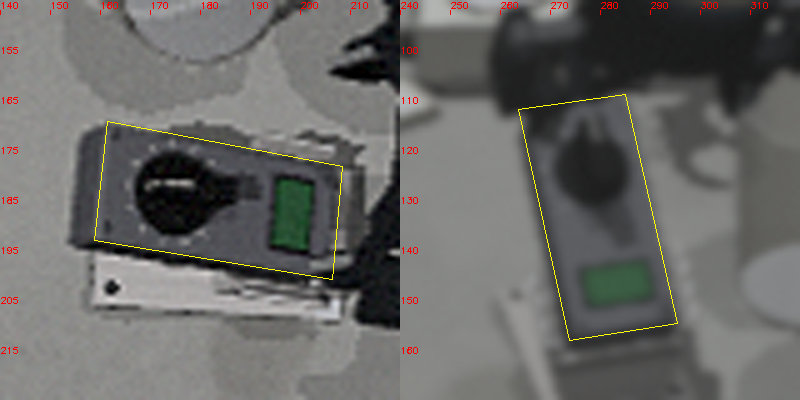

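```bash
python3 - <<'E'
from go import *
t=grab("top")
uv=np.array([[148,189],[195,182],[174,192]])/5.+[140,145]-.4
c,d=ray(t,uv); n=RSEAT[:,2]; P0=seatP(0,0,62)
X=c+d*(((P0-c)@n)/(d@n))[:,None]
L=(X-SEAT)@RSEAT; print(L.round(1)); v=L[0]-L[1]; print(np.degrees(np.arctan2(v[1],v[0])))
delta(seatP(84,0,85),seatR(np.radians(-8)))
E
```

```text
[[109.    5.4  62. ]
 [ 87.1  -1.4  62. ]
 [ 96.6   4.6  62. ]]
17.224393220587523
shift mm [21.   0.7 54.7]
rot [-0.001 -0.001  0.14 ]
shift in target frame [20.9 -2.3 54.6]
```

```bash
python3 - <<'E'
from go import *
t=grab("top"); g=t["pixels"].astype(int).sum(2)//3
print("axis px z62,z36",proj(t,[seatP(84,0,62),seatP(84,0,36)]).round(1))
for a in(-20,0,20): print(a,proj(t,[seatP(84+18*np.cos(np.radians(a)),18*np.sin(np.radians(a)),62)]).round(1))
print(range(164,186)); 
for v in range(174,193): print(v,*["%3d"%x for x in g[v,164:186]])
im=crop(t,160,168,32,32,600,600)
for a,c in((-20,(0,0,255)),(0,(0,255,0)),(20,(255,0,0))):
    a=np.radians(a);x,y=np.array([np.cos(a),np.sin(a)]),np.array([-np.sin(a),np.cos(a)])
    Q=[seatP(84+q[0],q[1],62) for q in(18*x+6*y,18*x-6*y,-18*x-6*y,-18*x+6*y)]
    cv2.polylines(im,[((proj(t,Q)-[160,168]+.5)*18.75).astype(int)],True,c,1)
cv2.imwrite("pics/k1.png",im)
E
```

```text
axis px z62,z36 [[179.8 181.9]
 [174.8 183.2]]
-20 [[173.1 177.9]]
0 [[172.4 180.5]]
20 [[172.5 183.4]]
range(164, 186)
174  83  85  80  82  80  86 136  85  89  82  98  89  84  91 110 101  78  79  73  70  66  65
175  82  82  86  75  83  82 100  86  44  44  40  31  50  89 111  94  80  79  83  82  81  85
176  86  84  76  85  84  89  56  22  14  12   9  17  11  27  51  64  66  87  79  83  81  82
177  78  80 110 137  87  38   9  14  16  21  12   6  11  19  12  28  35  94 125  83  80  80
178  81  81  93 101  47   2  10  10  19   9  11  17  13  12   3   1  39  55  70  80  86  84
179  87  83  83  70  19  16  22   8   2  15  10  23   5   0   1  12   6  16  40  54  74  88
180  80  85  89  31  11   1  11   2   7  10   4   8   5   1  10  15  20  16  12  15  26  29
181  78 108  89  26  17  48  95 130  55 120 155 133 158 149  93   1  21  15  17   9  19  14
182  85 118  91  11  16  93  58  42   8  36  45  33  49  73  54  28  21  22  21  13  11  19
183  81  87  92   0   9  30  10   3  14   1   2  10   9  16  23   6  19  17  19  12  14  11
184  82  82  92  22   9   0   1   6  12  10   0   6  19   5  12  16  15  10  24  19  24  22
185  82  84  85  23  19   7  20   7   0   5   9  24   0   2   1   1   9   0  11   2   1   2
186  78 109 114  42  15  23  21  19  12  15   1  15   8  11  21   0   6   6   8   9  31  57
187  80  85  89  87  26  11   7  16  11  16  17  14   6  21  12  14  23  17  26  52  72  71
188  83  82  83  87  37   9   7  17  14  21   8  10  18   2  16  17   5  19  54  75  68  69
189  83  84  84  80  88  39  10   7  18  13  22  24  12   8  17  13  10  46  69  78  88  78
190  84  78  81  84 143  86  61   0   1  10  16  13  22  15   0  33  72  91  89  84  83  87
191  82  82  82  82 112  82  91  64  15  16   0   0   4  12  60 114 131  81  81  82  86  82
192  84  84  84  84  85  85  80  84  85  92  65  76  90  87  87  82  96  99  79  84  80  82
```

View pics/k1.png

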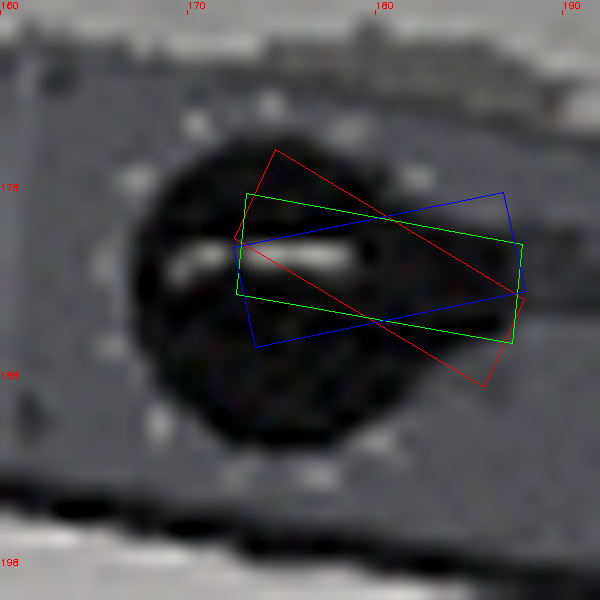

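Call:
play_rows:
  moves:
    - [[0.005,0,0],[0,0,-0.04],70]
    - [[0.008,0,0.01],[0,0,-0.047],50]
    - [[0.008,0,0.02],[0,0,0],45]
    - [[0,0,0.01],[0,0,0],45]
    - [[0,0,0],[0,0,0],45]
    - [[0,0,0],[0,0,0],45]
    - [[0,0,0],[0,0,0],45]

```text
clock: 14.2
eef_pos: [581.8, 111.0, 161.1]
tcp_rot: [3.073, -0.661, 1.592]
contact_force: [0.2, -0.2, 0.3]
opening: 0.45
```

```bash
python3 st.py; python3 -c "
from go import *
delta(seatP(84,0,41.5),seatR(np.radians(5)))"
```

```text
seat coords [ 83.9   0.6 100.9] F in seat [ 0.  -0.2  0.3] M tool [ 0.05 -0.34 -0.01] open 0.45 q [-0.18  0.45  1.86  0.78  1.06 -0.65] t 14.2
rot to seat [ 0.001 -0.     0.087] rel z deg [-0.  0. -5.]
shift mm [ 0.1  0.6 59.4]
rot [ 0.001 -0.     0.   ]
shift in target frame [ 0.1  0.6 59.4]
```

Call:
play_rows:
  moves:
    - [[0,0,0],[0,0,0.14],45]
    - [[0,0,0],[0,0,0.14],45]
    - [[0,0,0],[0,0,0.14],45]
    - [[0,0,0],[0,0,0.14],45]
    - [[0,0,0],[0,0,0.14],45]
    - [[0,0,0],[0,0,0.14],45]
    - [[0,0,0],[0,0,0.14],45]
    - [[0,0,0],[0,0,0.14],45]
    - [[0,0,0],[0,0,0.14],45]
    - [[0,0,0],[0,0,0.14],45]
    - [[0,0,0],[0,0,0.14],45]
    - [[0,0,0],[0,0,0.14],45]
    - [[0,0,0],[0,0,0.14],45]
    - [[0,0,0],[0,0,0.14],45]
    - [[0,0,0],[0,0,0.14],45]
    - [[0,0,0],[0,0,0.14],45]
    - [[0,0,0],[0,0,0.14],45]
    - [[0,0,0],[0,0,0.14],45]
    - [[0,0,0],[0,0,0.14],45]
    - [[0,0,0],[0,0,0.14],45]

```text
clock: 16.2
eef_pos: [581.9, 110.8, 161.4]
tcp_rot: [-2.83, 0.596, -1.141]
contact_force: [-0.2, 0.3, 0.4]
opening: 0.452
```

Call:
play_rows:
  moves:
    - [[0,0,0],[0,0,0.14],45]
    - [[0,0,0],[0,0,0.14],45]
    - [[0,0,0],[0,0,0.06],45]
    - [[0,0,0],[0,0,0],45]
    - [[0,0,0],[0,0,0],45]

```text
clock: 16.7
eef_pos: [581.8, 111.0, 161.3]
tcp_rot: [-3.07, 0.66, -1.545]
contact_force: [0.5, 0.2, -0.5]
opening: 0.452
```

```bash
python3 st.py; python3 -c "
from go import *
delta(seatP(84,0,41.5),seatR(np.radians(185)))"
```

```text
seat coords [ 84.    0.6 101. ] F in seat [-0.1 -0.5 -0.6] M tool [-0.03  0.33 -0.01] open 0.452 q [-0.18  0.44  1.86  0.78  1.06  2.49] t 16.7
rot to seat [-1.00e-03 -2.00e-03 -3.05e+00] rel z deg [0.000e+00 1.000e-01 1.748e+02]
shift mm [ 0.1 -0.5 59.5]
rot [-0.001  0.     0.004]
shift in target frame [ 0.  -0.6 59.5]
```

Descend over the knob.

Call:
play_rows:
  moves:
    - [[0,-0.0005,0.02],[0,0,0.004],45]
    - [[0,0,0.015],[0,0,0],45]
    - [[0,0,0.01],[0,0,0],45]
    - [[0,0,0.008],[0,0,0],45]
    - [[0,0,0.004],[0,0,0],45]
    - [[0,0,0.0025],[0,0,0],45]
    - [[0,0,0],[0,0,0],45]
    - [[0,0,0],[0,0,0],45]

```text
clock: 17.5
eef_pos: [585.5, 147.8, 114.4]
tcp_rot: [-3.074, 0.661, -1.552]
contact_force: [0.4, -0.5, 0.3]
opening: 0.447
```

```bash
python3 st.py
```

```text
seat coords [84.3  0.2 41.3] F in seat [-0.2 -0.4  0.5] M tool [-0.06  0.28  0.03] open 0.447 q [-0.11  0.51  1.89  0.85  0.96  2.45] t 17.5
rot to seat [-1.000e-03 -1.000e-03 -3.056e+00] rel z deg [0.000e+00 1.000e-01 1.751e+02]
```

Call:
play_rows:
  moves:
    - [[0,0,0],[0,0,0],35]
    - [[0,0,0],[0,0,0],28]
    - [[0,0,0],[0,0,0],22]
    - [[0,0,0],[0,0,0],17]
    - [[0,0,0],[0,0,0],13]
    - [[0,0,0],[0,0,0],8]
    - [[0,0,0],[0,0,0],5]
    - [[0,0,0],[0,0,0],5]
    - [[0,0,0],[0,0,0],5]
  squeeze: 30

```text
clock: 18.4
eef_pos: [585.4, 147.9, 114.2]
tcp_rot: [-3.075, 0.661, -1.552]
contact_force: [-0.4, -2.0, 2.0]
opening: 0.131
```

```bash
python3 st.py
```

```text
seat coords [84.2  0.3 41.1] F in seat [-0.4  0.3  2.8] M tool [-0.12  0.28  0.09] open 0.131 q [-0.11  0.51  1.89  0.85  0.96  2.45] t 18.4
rot to seat [-1.000e-03 -1.000e-03 -3.056e+00] rel z deg [  0.    0.  175.1]
```

Call:
play_rows:
  moves:
    - [[0,0,0],[0,0,-0.06],5]
    - [[0,0,0],[0,0,-0.1],5]
    - [[0,0,0],[0,0,-0.1],5]
    - [[0,0,0],[0,0,-0.1],5]
    - [[0,0,0],[0,0,-0.1],5]
    - [[0,0,0],[0,0,-0.1],5]
    - [[0,0,0],[0,0,-0.1],5]
    - [[0,0,0],[0,0,-0.1],5]
    - [[0,0,0],[0,0,-0.1],5]
    - [[0,0,0],[0,0,-0.1],5]

```text
clock: 19.4
eef_pos: [585.5, 147.9, 114.3]
tcp_rot: [-2.545, 0.311, -0.515]
contact_force: [-0.0, -2.4, 2.9]
opening: 0.133
```

```bash
python3 st.py
```

```text
seat coords [84.3  0.2 41.1] F in seat [-0.1 -0.2  3.7] M tool [-0.25  0.06  0.07] open 0.133 q [-0.11  0.51  1.89  0.85  0.96  1.49] t 19.4
rot to seat [-0.000e+00 -1.000e-03 -2.092e+00] rel z deg [0.000e+00 1.000e-01 1.199e+02]
```

Call:
play_rows:
  moves:
    - [[0,0,0],[0,0,-0.1],5]
    - [[0,0,0],[0,0,-0.1],5]
    - [[0,0,0],[0,0,-0.1],5]
    - [[0,0,0],[0,0,-0.1],5]
    - [[0,0,0],[0,0,-0.1],5]
    - [[0,0,0],[0,0,-0.1],5]
    - [[0,0,0],[0,0,-0.1],5]
    - [[0,0,0],[0,0,-0.1],5]
    - [[0,0,0],[0,0,-0.1],5]
    - [[0,0,0],[0,0,-0.1],5]
    - [[0,0,0],[0,0,0],5]

```text
clock: 20.5
eef_pos: [585.5, 148.0, 114.4]
tcp_rot: [-2.534, -0.287, 0.296]
contact_force: [-0.3, -0.5, 2.6]
opening: 0.134
```

```bash
python3 st.py
```

```text
seat coords [84.4  0.2 41.1] F in seat [1.2 0.3 2.4] M tool [-0.15 -0.08 -0.06] open 0.134 q [-0.11  0.51  1.89  0.85  0.96  0.49] t 20.5
rot to seat [ 0.000e+00 -1.000e-03 -1.095e+00] rel z deg [-0.   0.  62.7]
```

Call:
play_rows:
  moves:
    - [[0,0,0],[0,0,-0.08],5]
    - [[0,0,0],[0,0,-0.08],5]
    - [[0,0,0],[0,0,-0.08],5]
    - [[0,0,0],[0,0,-0.03],5]
    - [[0,0,0],[0,0,0],5]

```text
clock: 21.0
eef_pos: [585.5, 148.0, 114.3]
tcp_rot: [-2.619, -0.43, 0.536]
contact_force: [-0.8, -0.2, 4.4]
opening: 0.134
```

```bash
python3 st.py
```

```text
seat coords [84.4  0.2 41.1] F in seat [2.5 0.8 3.7] M tool [-0.   -0.06 -0.01] open 0.134 q [-0.11  0.51  1.89  0.85  0.96  0.22] t 21.0
rot to seat [ 0.    -0.001 -0.828] rel z deg [-0.   0.  47.5]
```

Call:
play_rows:
  moves:
    - [[0,0,0],[0,0,-0.02],5]
    - [[0,0,0],[0,0,-0.02],5]
    - [[0,0,0],[0,0,0],5]

```text
clock: 21.3
eef_pos: [585.5, 148.0, 114.3]
tcp_rot: [-2.636, -0.451, 0.577]
contact_force: [-0.1, -2.2, 4.4]
opening: 0.127
```

```bash
python3 st.py
```

```text
seat coords [84.3  0.2 41.1] F in seat [ 0.9 -0.1  4.8] M tool [0.11 0.05 0.01] open 0.127 q [-0.11  0.51  1.89  0.85  0.96  0.18] t 21.3
rot to seat [ 0.    -0.001 -0.786] rel z deg [-0.  0. 45.]
```

Call:
play_rows:
  moves:
    - [[0,0,0],[0,0,-0.02],5]
    - [[0,0,0],[0,0,-0.02],5]
    - [[0,0,0],[0,0,0],5]

```text
clock: 21.6
eef_pos: [585.2, 148.1, 114.3]
tcp_rot: [-2.653, -0.469, 0.615]
contact_force: [-0.9, -1.2, 7.9]
opening: 0.135
```

```bash
python3 st.py
```

```text
seat coords [84.4  0.5 41.1] F in seat [3.8 0.8 7. ] M tool [0.21 0.   0.42] open 0.135 q [-0.11  0.51  1.89  0.85  0.96  0.14] t 21.6
rot to seat [-0.    -0.001 -0.747] rel z deg [ 0.   0.1 42.8]
```

Call:
play_rows:
  moves:
    - [[0,0,0],[0,0,-0.02],5]
    - [[0,0,0],[0,0,0],5]

```text
clock: 21.8
eef_pos: [584.8, 148.3, 114.4]
tcp_rot: [-2.661, -0.478, 0.634]
contact_force: [-2.6, -1.1, 8.5]
opening: 0.13
```

```bash
python3 st.py
```

```text
seat coords [84.6  0.9 41.1] F in seat [4.2 2.5 7.5] M tool [ 0.49 -0.05  0.52] open 0.13 q [-0.11  0.51  1.89  0.85  0.96  0.12] t 21.8
rot to seat [-0.001 -0.001 -0.727] rel z deg [ 0.1  0.1 41.7]
```

The moment about the knob axis rose to 0.5 N·m at ~137°, which is the end stop. I'll release and back off.

Call:
play_rows:
  moves:
    - [[0,0,0],[0,0,0],16]
    - [[0,0,0],[0,0,0],20]
    - [[0,0,0],[0,0,0],28]
    - [[0,0,0],[0,0,0],38]
    - [[0,0,0],[0,0,0],45]
    - [[0,0,0],[0,0,0],45]
    - [[0,0,-0.01],[0,0,0],45]
    - [[0,0,-0.02],[0,0,0],45]
    - [[0,0,-0.03],[0,0,0],45]
    - [[0,0,-0.03],[0,0,0],45]
    - [[0,0,-0.03],[0,0,0],45]
    - [[0,0,-0.03],[0,0,0],45]
    - [[0,0,0],[0,0,0],45]
    - [[0,0,0],[0,0,0],45]

```text
clock: 23.2
eef_pos: [577.2, 55.4, 232.8]
tcp_rot: [-2.664, -0.479, 0.635]
contact_force: [-0.1, 0.2, -0.5]
opening: 0.456
```

```bash
python3 st.py; sed -i 's/^cv2.imwrite.*/cv2.imwrite(f"pics\/{sys.argv[1]}.png",np.hstack([ov(t,150,158,60),ov(s,250,100,64)]))/' v.py; python3 v.py p2
```

```text
seat coords [ 84.    0.2 191.8] F in seat [-0.1  0.1 -0.5] M tool [-0.2  -0.22 -0.02] open 0.456 q [-0.27  0.36  1.8   0.7   1.22  0.21] t 23.2
rot to seat [ 0.002 -0.001 -0.726] rel z deg [-0.1  0.  41.6]
```

View pics/p2.png

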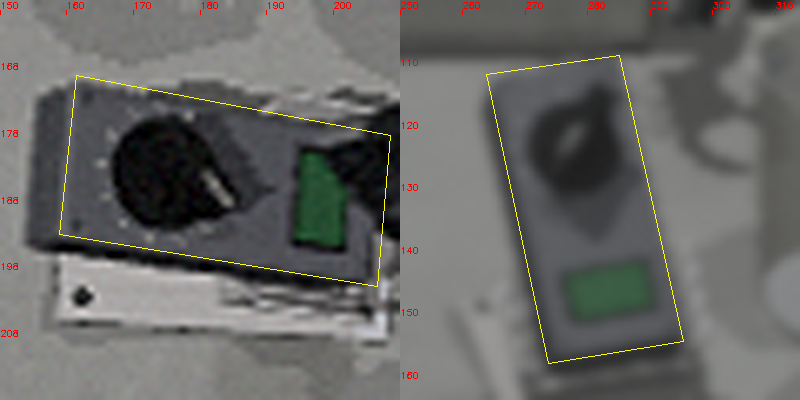

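```bash
python3 - <<'E'
from go import *
a=cv2.imread("pics/top0.png").astype(int)
for i in range(2):
    b=grab("top")["pixels"][:,:,::-1].astype(int)
for n,(u,v) in dict(vial=(248,173),marker=(247,232),petri=(402,220),spatula=(400,259),beaker=(379,154),orange=(188,255)).items():
    d=abs(a-b)[v-12:v+13,u-12:u+13].mean(2); print(n,d.mean().round(1),(d>40).sum())
print(sense()["contact_force"].round(1))
sign_off()
E
```

```text
vial 72.6 402
marker 49.5 347
petri 2.9 0
spatula 2.9 0
beaker 5.8 10
orange 5.4 0
[ 0.2  0.5 -0.5]
the job is handed in; nothing more can be done
```

The hand control is seated in the aluminium rest with its knob at the off stop, and the job is handed in at about 23 s on the clock. I took the control across its width and lowered it between the cheeks until I felt lip and slope contact of about 10 N each. I let go and backed off before touching the knob. I then turned the knob about 130° anticlockwise in one grasp.

- **Knob:** the moment about its axis rose from about 0.05 to 0.5 N·m at about 137°, which I took as the end stop. The last picture shows the pointer at the off position.
- **Seating:** the last picture shows the control in place, its outline within about 1–2 pixels of the predicted seated pose. It may have turned 1–2° within the cheek play.
- **Robot clear:** the force reading was about zero at hand-in.
- **Other things on the bench:** comparing the top camera's picture before and after showed the petri dish, spatula and orange look-alike unchanged. The beaker differed by only a few pixels.
- **Not confirmed:** the vial and marker regions differed in that comparison. I put this down to the arm blocking them from above, but I didn't verify it before handing in. I felt no contact in transit, and by calculation the control passed well above both.

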